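# Tighten the clamp lever of a free-spinning turret gear, held by its gear lock

### The job

The big gear on the turret drive stand spins freely, so its clamp nut cannot be tightened until the gear is held. Slide the gear lock fully home between two teeth, swing the ball lever clockwise (seen from above) with the gear held until it comes up solid against its stop, then slide the lock fully back out so that the gear turns free again. Leave the things lying round the stand where they are.

Things in the scene. Friction and masses are not known exactly. Their poses are not given: they have to be found in the camera images.
- stand: Turret drive stand, fixed to the bench: aluminium base plate 250 x 320 x 12 mm carrying the gear, motor, lock and post. Its origin lies on the bench on the gear's vertical axis, z up; in its own axes the plate spans x -125 to 125, y -190 to 130 mm. The gear lock lies along its -y. All heights in this list are above the bench.
- post_top (a point): Top, 128 mm high, of the fixed encoder post (25 x 25 mm, foot 45 mm wide), 128 mm from the gear's axis, 40 degrees from the stand's +x towards its +y. From it a level arm, 20 mm wide, 116 to 128 mm high, runs to the axis and holds a black encoder (radius 15 mm, 112 to 130 mm high) over the spindle. The lever swings under the arm, but a finger pushing it from above cannot pass it.
- pinion (a point): Top, 56 mm high, of the small white pinion (radius 18 mm) of the fixed 42 mm square stepper motor, 99 mm from the gear's axis at 155 degrees from the stand's +x towards its +y; slid back out of mesh, not touching the gear.
- axis (a point): The point on the gear's axis at the height of its upper face, 58 mm. Above it, on the axis: a collar of radius 26 mm, 66 to 70 mm high, the clamp nut's hub of radius 22 mm narrowing to 17 mm, up to 102 mm, the spindle's end up to 108 mm, and over it the fixed encoder up to 130 mm.
- gear (a joint): Turn of the white 20-tooth gear, rad, any value, counter-clockwise from above. Spins freely (0.02 N m). Radius 72 mm (60 in the gaps), 40 to 58 mm high. At each multiple of 0.314 a gap faces the lock, half way a tooth does. Rounded nose and teeth: the lock pushes the gear aside into the nearest gap, but may stop short within 2 mm of a tooth's middle; then turn the gear a little.
- lever (a joint): Turn of the clamp nut and its ball lever relative to the gear, rad, clockwise from above (tightening): 0 loose, 2.1 solid stop; starts at 0.1 to 0.9. Stiff (0.3 to 0.5 N m) and stays where left: with the lock back, pushing the lever either way only carries the gear round and this value stays; with the lock home the lever turns against the held gear.
- ball (a point): Centre of the black ball (26 mm diameter) on the lever's end, 90 mm from the gear's axis, 90 mm high. A level steel rod, 10 mm diameter, also centred 90 mm high, joins it to the nut's hub; it may be pushed anywhere along. The lever points from axis to here and swings clear over motor, lock and gear, inside the post and under its arm; it starts at least 65 degrees to either side of the arm.
- lock (a joint): Travel of the steel gear lock along its guide straight towards the gear's axis, m: 0 fully back, 0.025 fully home, its nose between two teeth. The nose meets the teeth's tips at about 0.014. Starts at 0 to 0.010. Slides stiffly (3 N) and stays where left.
- thumb_plate (a point): Middle of the top edge, 84 mm high, of the lock's upright thumb plate: 40 mm wide, 10 mm thick along the slide, standing free from 58 mm (top of slide and guide) to 84 mm. 150 mm from the gear's axis when back, 125 mm when home; push it from outside to lock, from the gear's side outwards (or pinch it) to release.
- can: Spray can, upright: 53 mm diameter, 166 mm tall; origin at the centre of its underside. Not to be disturbed.
- printed_box: Red printed box, 50 x 50 x 80 mm with a funnel-shaped top to 118 mm; origin at the centre of its underside. Not to be disturbed.
- gearmotor: Spare gearmotor lying on the bench, 132 mm long along its x (from -82 to 50 mm of its origin), 40 mm wide and high; origin on the bench. Not to be disturbed.
- caliper: Slide caliper lying on the bench, 205 mm long along its x, its jaws reach 52 mm to its -y side, 12 mm high; origin on the bench under the middle of its beam. Not to be disturbed.

How it is judged:
By the outcome, as a careful person would: the job done as asked, in the order asked, and still so for the second after the job is handed in, with the robot touching nothing.
It also fails if it takes over 72 s, if anything falls off the work surface, if the arm or the gripper's body presses on something with over 40 N, if the wrist force passes 120 N, or if a joint passes its speed limit or range.

### The arm

A 6-joint arm with a two-finger parallel gripper is mounted at the origin on the work surface. World frame = base frame: x ahead of the robot, y to its left, z up, the work surface at z = 0. Lengths are in m, angles in degrees, forces in N, time in s.
With the tool pointing down it reaches from about 0.3 to 0.75 m from the base axis. Payload 8.5 kg.
Tool frame: the origin (TCP) lies on the centre line of the jaws, within the pads' length; the fingertips stand 14 mm ahead of it and the grasp point (between the pads) lies 5 mm behind it; z points along the fingers, x is the direction in which the jaws open and shut, and the axes are right-handed (so a half turn about z gives the same grasp; the last joint's range is limited). The gripper opens to 85 mm and grips with 20 to 120 N. Pads are 22 mm wide; open, the fingers measure 114 mm over their backs; the gripper's body (76 mm by 85 mm) begins 54 mm behind the grasp point. The pads swing forward as they close: fully open they stand 13 mm farther back than shut.
Start: joints at [62.149, 21.807, 74.336, -0, 83.858, -12.336], TCP at [0.147, 0.53, 0.245] pointing down, gripper open.
Joint ranges: [-178.18, 178.18], [-50.72, 133.34], [12.68, 142.11], [-81.47, 261.47], [9.98, 163.14], [-165.26, 165.26]. Speed limits (degrees/s): [136.94, 136.94, 180, 180, 180, 180].

### API

Orientations are given as a 3x3 rotation matrix whose columns are the frame's x, y, z axes.
In Python, from rig import * gives the robot as it stands.
- The arm moves only by the shell command python3 -m crank 'ROWS' [FORCE]. ROWS is JSON, one flat list of numbers, 7 for each row, row after row: the turn, a rotation vector about the world's x, y, z in rad, then the shift along the world's x, y, z in m, then the opening in per cent of the stroke, from 0 (shut) to 100 (fully open). A call has 1 to 20 rows; each row shifts and turns the commanded pose from where the row before left it; what a row does not reach is not made up. A row lasts 1/10 s, in which the tool goes at most 50 mm and 8.59 degrees, less where a joint would pass 70% of its speed; a pose out of reach is approached as far as the arm can. A call is refused whole if a number of a shift passes 0.05 or a number of a turn 0.15, either way. A call with a gripper value outside its range is refused whole. The fingers move at their own pace and stop on an object; FORCE is the grip in N (left out, the last holds). Time passes only in rows, so rows that do not move let the fingers close. It gives the time, the measured TCP pose, the force and the opening at its end, in the units of the state.
- observe(): the state, without advancing time (a new reading comes with each control period).
- get_image(name): name is "side" or "top" or "wrist"; returns a dict with "frame" (420x560x3 uint8, red, green, blue), "fov_y" (degrees; the focal length in pixels is half the picture's height over the tangent of half this angle, whatever the lens; pixels are square), "cx", "cy" (the principal point, pixels), "world_to_cam" (4x4, takes a point from world to camera coordinates). Camera axes: x right, y up, looking along -z (the intrinsics and any distortion apply to the point x, -y, -z); pixel columns grow to the right and rows downward; lengths in m; the calibration is good to about 2 mm. A picture is of the moment at which its call begins. There is no depth.
- close_job(): hands the job in, once; it reports no verdict.
The state is a dict: "time_s": time; "q": joint angles; "qvel": joint speeds; "joint_efforts": joint torques, N m; "position": TCP position; "tool_rot": TCP orientation; "ft_force": force on the tool from outside, world axes, zero at the start; "wrist_torque": the same for the moment, N m; "grip_width": finger opening in m.
Only numpy, scipy, OpenCV 4.12 (cv2) and the standard library are available. Lean on these libraries where they do the work, as an engineer would, in place of code of your own. Each camera call takes 0.05 s, during which the arm holds its last target. There are 200 camera calls.

## Working session

There is one attempt and no reset: what is moved stays moved. The work goes in short steps, Python scripts to look and compute and a shell command to move; the robot and the scene stay as the last step left them, time stands still between calls to the robot, and variables do not carry over. Pictures are saved under pics/ and viewed, about 8 in all and at most 12, crops included, and the job is handed in when it is done.

```bash
mkdir -p pics; ls; python3 - <<'E'
from rig import *
import cv2,numpy as np
s=observe();print({k:np.round(v,3).tolist() for k,v in s.items()})
for n in("top","side"):
    im=get_image(n);cv2.imwrite(f"pics/{n}0.png",im["frame"][:,:,::-1]);print(n,{k:(np.round(v,4).tolist()) for k,v in im.items() if k!="frame"})
E
```

```text
pics
{'time_s': 0.0, 'q': [62.15, 21.842, 74.385, 0.001, 83.856, -12.337], 'qvel': [0.029, -0.042, 0.067, 0.049, 0.029, 0.065], 'joint_efforts': [-0.001, -44.846, -23.128, -0.0, 0.005, 0.0], 'position': [0.147, 0.53, 0.245], 'tool_rot': [[0.267, 0.964, -0.001], [0.964, -0.267, -0.001], [-0.001, -0.0, -1.0]], 'ft_force': [-0.068, -0.269, -0.652], 'wrist_torque': [0.014, 0.019, 0.013], 'grip_width': 0.086}
top {'fov_y': 57.9577, 'cx': 278.3842, 'cy': 210.5568, 'world_to_cam': [[-0.0019, -0.9999, -0.0141, 0.0714], [0.9966, -0.003, 0.0823, -0.5944], [-0.0823, -0.0139, 0.9965, -0.7047], [0.0, 0.0, 0.0, 1.0]]}
side {'fov_y': 48.3419, 'cx': 281.4309, 'cy': 204.1711, 'world_to_cam': [[-0.7792, -0.6265, -0.0181, 0.4965], [0.4162, -0.5388, 0.7324, -0.299], [-0.4686, 0.5632, 0.6806, -0.6481], [0.0, 0.0, 0.0, 1.0]]}
```

View pics/top0.png

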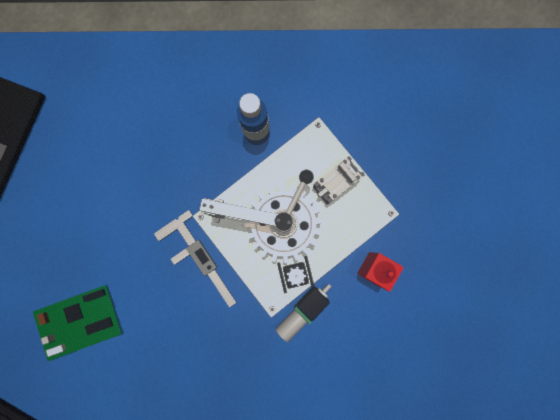

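View pics/side0.png

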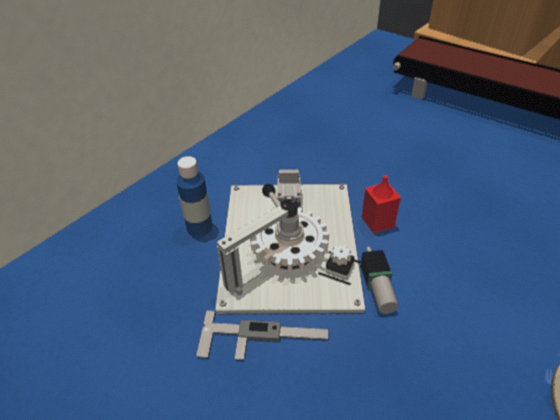

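```bash
cat >h.py <<'E'
from rig import *
import cv2,numpy as np
from scipy.optimize import least_squares
def proj(im,P):
    P=np.atleast_2d(P);M=np.array(im["world_to_cam"]);c=P@M[:3,:3].T+M[:3,3]
    f=210/np.tan(np.radians(im["fov_y"]/2))
    return np.c_[im["cx"]+f*c[:,0]/-c[:,2],im["cy"]-f*c[:,1]/-c[:,2]]
def ray(im,uv,z):
    M=np.array(im["world_to_cam"]);f=210/np.tan(np.radians(im["fov_y"]/2))
    d=M[:3,:3].T@np.array([(uv[0]-im["cx"])/f,-(uv[1]-im["cy"])/f,-1]);o=-M[:3,:3].T@M[:3,3]
    return o+d*(z-o[2])/d[2]
def S(p,P):
    P=np.atleast_2d(np.array(P,float));a=p[2];c,s=np.cos(a),np.sin(a)
    return np.c_[p[0]+c*P[:,0]-s*P[:,1],p[1]+s*P[:,0]+c*P[:,1],P[:,2]]
def crop(im,c,w,h,k,name,pts=()):
    x,y=int(c[0]-w/2),int(c[1]-h/2);a=cv2.resize(im["frame"][y:y+h,x:x+w,::-1],None,fx=k,fy=k,interpolation=cv2.INTER_CUBIC)
    for i,q in enumerate(pts): cv2.circle(a,tuple(int(v) for v in ((q-[x,y]+.5)*k)),3,(0,0,255) if i%2 else (0,200,0),1)
    cv2.imwrite(f"pics/{name}.png",a);return x,y
E
python3 - <<'E'
from h import *
I={n:get_image(n) for n in("top","side")}
C=np.array([[125,-190,12],[-125,-190,12],[-125,130,12],[125,130,12]])/1e3
m={"top":[(320,118),(398,213),(271,316),(197,213)],"side":[(232,184),(346,184),(364,311),(217,311)]}
f=lambda p:np.concatenate([(proj(I[n],S(p,C))-m[n]).ravel() for n in I])
r=least_squares(f,[.55,.05,.65],loss="soft_l1");p=r.x;print(p,np.round(r.fun.reshape(2,-1),1))
for n,uv in(("top",(306,177)),("side",(268,190))):
    b=ray(I[n],uv,.09);d=b[:2]-p[:2];print(n,b,np.hypot(*d),np.degrees(np.arctan2(d[1],d[0])-p[2]))
T=lambda t:[[x,-(.150-t)+dy,.084] for x in(-.02,.02) for dy in (-.005,.005)]
X=np.array([[128*np.cos(np.radians(40)),128*np.sin(np.radians(40)),128],[0,0,130],[99*np.cos(np.radians(155)),99*np.sin(np.radians(155)),56]])/1e3
P=S(p,np.vstack([C,X,T(0),T(.01)]));np.save("p.npy",p)
crop(I["top"],(300,215),220,220,2.7,"c1",proj(I["top"],P));crop(I["side"],(290,245),160,150,4,"c2",proj(I["side"],P))
E
cd pics;python3 -c "
import cv2,numpy as np
a=cv2.imread('c1.png');b=cv2.imread('c2.png')
print(a.shape,b.shape)"
```

```text
[0.57001893 0.06037091 0.66378324] [[-0.6 -2.3  1.7  0.8 -0.6  0.8 -5.   1.5]
 [-0.4  0.2  1.1 -0.4  0.4 -2.1 -3.  -2.2]]
top [0.64841468 0.02018658 0.09      ] 0.08809468658007706 -65.17088926594178
side [0.65081721 0.0207082  0.09      ] 0.09000828426773716 -64.1777358505185
(594, 594, 3) (600, 640, 3)
```

View pics/c1.png

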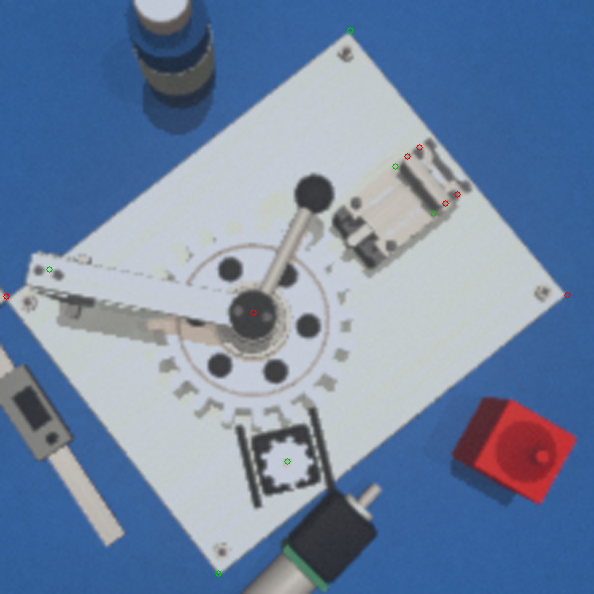

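View pics/c2.png

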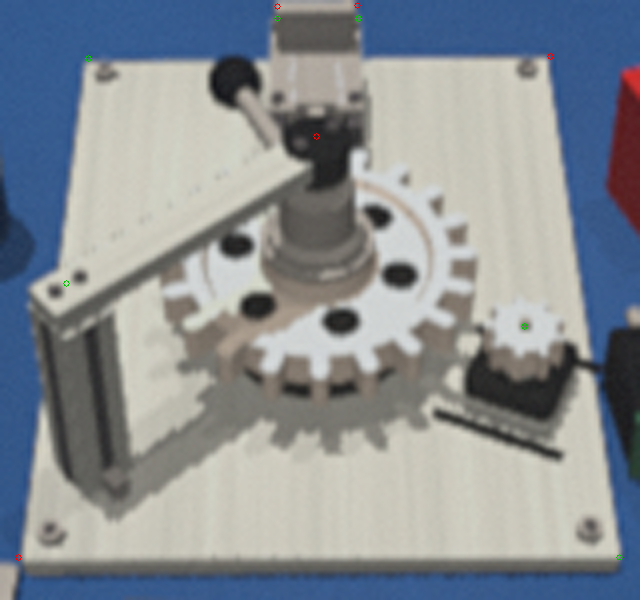

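Both views agree with the fitted stand pose (0.570, 0.060, yaw 38°) to about 2 mm. The lever sits at about −65° in stand axes and the thumb plate is near its back position, with travel of about 0–5 mm. I'll move above the thumb plate with the jaws along the slide.

```bash
python3 -m crank '[0,0,-0.1104,0.0257,-0.0293,0,47, 0,0,-0.1104,0.0257,-0.0293,0,47, 0,0,-0.1104,0.0257,-0.0293,0,47, 0,0,-0.1104,0.0257,-0.0293,0,47, 0,0,-0.1104,0.0257,-0.0293,0,47, 0,0,-0.1104,0.0257,-0.0293,0,47, 0,0,-0.1104,0.0257,-0.0293,0,47, 0,0,-0.1104,0.0257,-0.0293,0,47, 0,0,-0.1104,0.0257,-0.0293,0,47, 0,0,-0.1104,0.0257,-0.0293,0,47, 0,0,-0.1104,0.0257,-0.0293,0,47, 0,0,-0.1104,0.0257,-0.0293,0,47, 0,0,-0.1104,0.0257,-0.0293,0,47, 0,0,-0.1104,0.0257,-0.0293,0,47, 0,0,-0.1104,0.0257,-0.0293,0,47, 0,0,-0.1104,0.0257,-0.0293,0,47, 0,0,-0.1104,0.0257,-0.0293,0,47, 0,0,-0.1104,0.0257,-0.0293,0,47, 0,0,-0.1104,0.0257,-0.0293,0,47, 0,0,-0.1104,0.0257,-0.0293,0,47]' 30
python3 -m crank '[0,0,0,0,0,0,47, 0,0,0,0,0,0,47, 0,0,0,0,0,0,47]'
python3 - <<'E'
from h import *
p=np.load("p.npy");o=observe();print(o["position"],o["tool_rot"],o["grip_width"])
w=get_image("wrist")
T=[[x,-.150+t+dy,.084] for t in(0,.005,.01) for x in(-.02,.02) for dy in (-.005,.005)]
P=proj(w,S(p,T));print(P.round());cv2.imwrite("pics/w1.png",w["frame"][:,:,::-1])
E
```

```text
time_s: 2.2
position: [0.6619, -0.0574, 0.2451]
tool_rot: [[0.612, -0.791, -0.0], [-0.791, -0.612, 0.0], [-0.0, 0.0, -1.0]]
ft_force: [0.5, 0.4, 0.9]
grip_width: 0.04
time_s: 2.5
position: [0.6607, -0.0553, 0.2454]
tool_rot: [[0.616, -0.787, -0.0], [-0.787, -0.616, 0.0], [-0.0, 0.0, -1.0]]
ft_force: [-0.2, -0.1, 0.4]
grip_width: 0.0401
[ 0.66068965 -0.0553002   0.24537717] [[ 6.16396967e-01 -7.87435476e-01 -3.87329507e-04]
 [-7.87435451e-01 -6.16397070e-01  2.48721848e-04]
 [-4.34601180e-04  1.51685592e-04 -9.99999894e-01]] 0.040070175063183576
[[288. 216.]
 [277. 216.]
 [288. 174.]
 [277. 174.]
 [282. 216.]
 [272. 216.]
 [283. 174.]
 [272. 174.]
 [277. 216.]
 [266. 216.]
 [277. 174.]
 [266. 174.]]
```

View pics/w1.png

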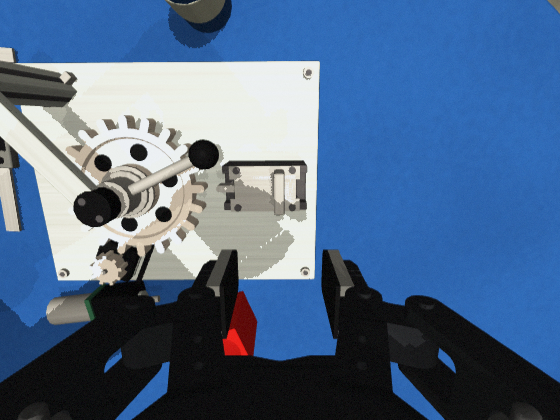

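The thumb plate is the bright strip at columns 273–284, rows 170–215, which gives a travel of about 4 mm and matches the prediction. I'll go down and pinch it.

```bash
python3 -m crank '[0,0,0,0,0,-0.035,47, 0,0,0,0,0,-0.035,47, 0,0,0,0,0,-0.035,47, 0,0,0,0,0,-0.035,47, 0,0,0,0,0,-0.018,47, 0,0,0,0,0,-0.01,47, 0,0,0,0,0,0,47, 0,0,0,0,0,0,47]'
python3 -m crank '[0,0,0,0,0,0,0, 0,0,0,0,0,0,0, 0,0,0,0,0,0,0, 0,0,0,0,0,0,0, 0,0,0,0,0,0,0, 0,0,0,0,0,0,0]' 40
```

```text
time_s: 3.35
position: [0.6616, -0.0558, 0.0787]
tool_rot: [[0.616, -0.788, 0.002], [-0.788, -0.616, -0.001], [0.002, -0.001, -1.0]]
ft_force: [0.9, 0.3, 0.9]
grip_width: 0.0404
time_s: 3.95
position: [0.6614, -0.056, 0.0785]
tool_rot: [[0.616, -0.788, 0.001], [-0.788, -0.616, -0.0], [0.001, -0.001, -1.0]]
ft_force: [-0.9, 0.9, 5.7]
grip_width: 0.0088
```

```bash
python3 -m crank '[0,0,0,-0.0012,0.0016,0,0, 0,0,0,-0.0012,0.0016,0,0, 0,0,0,-0.0012,0.0016,0,0, 0,0,0,-0.0012,0.0016,0,0, 0,0,0,-0.0012,0.0016,0,0, 0,0,0,-0.0012,0.0016,0,0, 0,0,0,-0.0012,0.0016,0,0, 0,0,0,-0.0012,0.0016,0,0, 0,0,0,-0.0012,0.0016,0,0, 0,0,0,-0.0012,0.0016,0,0,0,0,0,0,0,0,0]'
python3 -m crank '[0,0,0,-0.0012,0.0016,0,0,0,0,0,0,0,0,0,0,0,0,0,0,0,0]'
python3 -m crank '[0,0,0,-0.0012,0.0016,0,0,0,0,0,0,0,0,0,0,0,0,0,0,0,0]'
```

```text
time_s: 5.05
position: [0.6526, -0.0448, 0.0787]
tool_rot: [[0.614, -0.789, 0.01], [-0.789, -0.614, -0.008], [0.013, -0.003, -1.0]]
ft_force: [13.0, -19.8, -3.2]
grip_width: 0.009
time_s: 5.35
position: [0.6524, -0.0446, 0.0787]
tool_rot: [[0.614, -0.79, 0.013], [-0.789, -0.614, -0.01], [0.016, -0.004, -1.0]]
ft_force: [17.5, -25.1, -5.2]
grip_width: 0.0092
time_s: 5.65
position: [0.6523, -0.0444, 0.0788]
tool_rot: [[0.613, -0.79, 0.015], [-0.79, -0.613, -0.013], [0.019, -0.004, -1.0]]
ft_force: [22.8, -30.0, -9.7]
grip_width: 0.0091
```

The lock is blocked at about 16 mm of travel, so the nose is on a tooth tip. I'll back off, let go, and look from near.

```bash
python3 -m crank '[0,0,0,0.002,-0.0026,0,0,0,0,0,0.002,-0.0026,0,0,0,0,0,0.002,-0.0026,0,0,0,0,0,0.001,-0.0013,0,0,0,0,0,0,0,0,0,0,0,0,0,0,0,0,0,0,0,0,0,0,45,0,0,0,0,0,0,45,0,0,0,0,0,0,45,0,0,0,0,0,0,45]'
python3 -m crank '[0,0,0,0,0,0.03,45,0,0,0,0,0,0.03,45,0,0,0,0,0,0.03,45,0,0,0,0,0,0.03,45,0,0,0,0,0,0,45,0,0,0,0,0,0,45]'
python3 - <<'E'
from h import *
w=get_image("wrist");p=np.load("p.npy")
B=[.09*np.cos(np.radians(-65)),.09*np.sin(np.radians(-65)),.09]
g=[[.072*np.cos(a),.072*np.sin(a),.058] for a in np.radians(np.arange(-90-27,-90+28,9))]
T=[[x,-.150+t,.084] for t in(.005,.020) for x in(-.02,.02)]
P=proj(w,S(p,[B]+T));print(P.round());print(proj(w,S(p,g)).round())
t=get_image("top");crop(t,(315,195),110,90,6,"t1",[]);crop(w,(240,190),260,200,3,"w2",proj(w,S(p,[[0,-.072,.058],[0,-.06,.058],B])))
E
```

```text
time_s: 6.65
position: [0.6536, -0.0459, 0.0771]
tool_rot: [[0.615, -0.788, -0.0], [-0.788, -0.615, 0.0], [-0.0, 0.0, -1.0]]
ft_force: [0.2, -0.4, 0.0]
grip_width: 0.0384
time_s: 7.25
position: [0.6537, -0.0459, 0.1973]
tool_rot: [[0.615, -0.788, 0.0], [-0.788, -0.615, -0.0], [0.0, -0.0, -1.0]]
ft_force: [-0.0, -0.8, -1.0]
grip_width: 0.0387
[[205. 162.]
 [291. 234.]
 [292. 185.]
 [273. 234.]
 [272. 185.]]
[[198. 237.]
 [203. 226.]
 [205. 214.]
 [205. 201.]
 [203. 189.]
 [199. 176.]
 [193. 163.]]
```

View pics/w2.png

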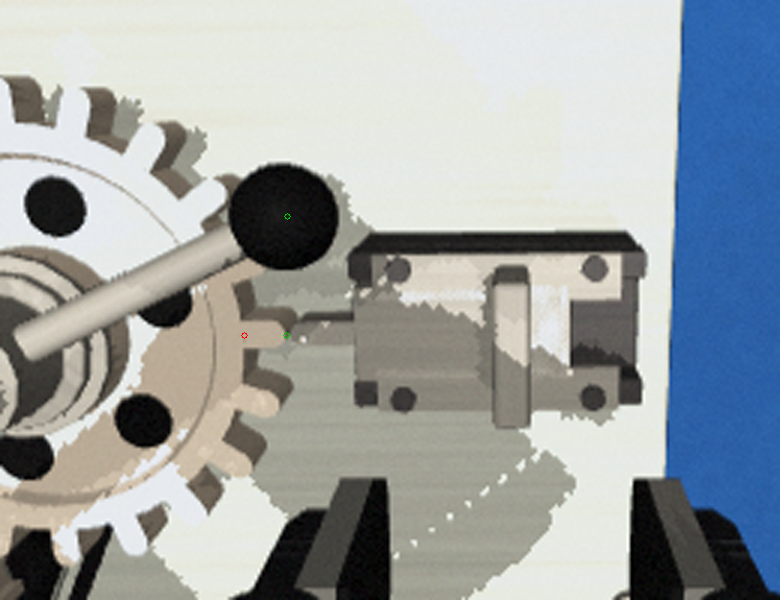

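The nose is dead centre on a tooth, at about pixel (290, 335) in the crop. I'll nudge the lever clockwise about half a tooth pitch to carry the gear round.

```bash
python3 -m crank '[0,0,0.109,-0.005,0.0258,0,0,0,0,0.109,-0.005,0.0258,0,0,0,0,0.109,-0.005,0.0258,0,0,0,0,0.109,-0.005,0.0258,0,0,0,0,0,0,0,0,0,0,0,0,0,0,0,0,0,0,0,0,0,-0.03,0,0,0,0,0,0,-0.03,0,0,0,0,0,0,-0.03,0,0,0,0,0,0,-0.018,0,0,0,0,0,0,0,0]'
python3 -m crank '[0,0,-0.055,-0.0019,-0.00255,0,0,0,0,-0.055,-0.0019,-0.00255,0,0,0,0,-0.055,-0.0019,-0.00255,0,0,0,0,-0.055,-0.0019,-0.00255,0,0,0,0,-0.055,-0.0019,-0.00255,0,0,0,0,-0.055,-0.0019,-0.00255,0,0,0,0,0,0,0,0,0]'
python3 - <<'E'
from h import *
w=get_image("wrist");p=np.load("p.npy")
crop(w,(270,200),320,240,2.4,"w3",proj(w,S(p,[[0,-.072,.058],[0,-.06,.058]])))
E
```

```text
time_s: 8.45
position: [0.6325, 0.0561, 0.0861]
tool_rot: [[0.889, -0.457, -0.006], [-0.457, -0.889, 0.0], [-0.006, 0.002, -1.0]]
ft_force: [-0.6, 0.1, 0.2]
grip_width: -0.0
time_s: 9.15
position: [0.6228, 0.0409, 0.0904]
tool_rot: [[0.694, -0.72, 0.001], [-0.72, -0.694, -0.0], [0.001, -0.001, -1.0]]
ft_force: [0.6, -1.0, 0.1]
grip_width: 0.0003
```

View pics/w3.png

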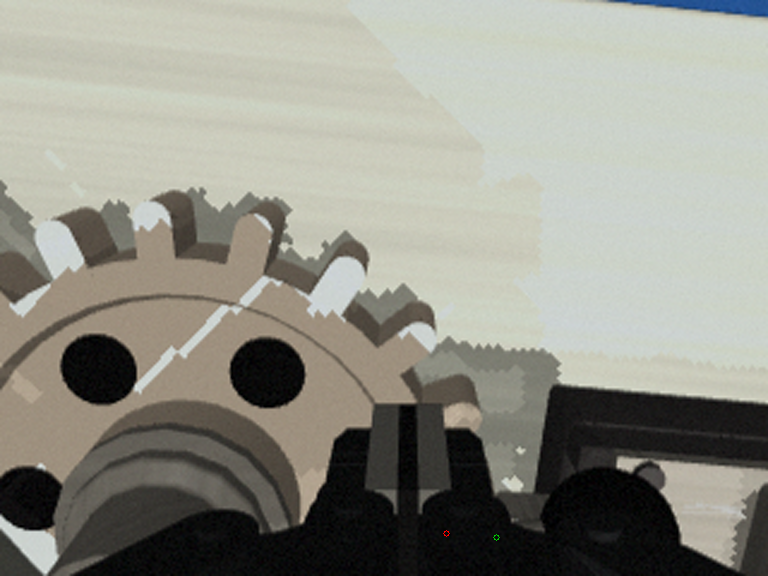

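The gear has moved about 9–10°, and a tooth now sits at crop (462, 413), off the slide line. Next I'll push the lock in from outside with shut fingers.

```bash
python3 -m crank '[0,0,0,0.0025,0.0032,0,0,0,0,0,0.0025,0.0032,0,0,0,0,0,0,0,0.03,0,0,0,0,0,0,0.03,0,0,0,0,0,0,0.03,0,0,0,-0.026,0.0113,-0.0296,0,0,0,0,-0.026,0.0113,-0.0296,0,0,0,0,-0.026,0.0113,-0.0296,0,0,0,0,-0.025,0.0113,-0.0296,0,0,0,0,0,0,0,0,0,0,0,0,0,0,-0.03,0,0,0,0,0,0,-0.03,0,0,0,0,0,0,-0.03,0,0,0,0,0,0,-0.01,0,0,0,0,0,0,0,0]'
python3 -m crank '[0,0,0,-0.0019,0.0024,0,0,0,0,0,-0.0019,0.0024,0,0,0,0,0,-0.0019,0.0024,0,0,0,0,0,-0.0019,0.0024,0,0,0,0,0,0,0,0,0]'
python3 -m crank '[0,0,0,-0.0019,0.0024,0,0,0,0,0,-0.0019,0.0024,0,0,0,0,0,-0.0019,0.0024,0,0,0,0,0,0,0,0,0]'
```

```text
time_s: 10.7
position: [0.6721, -0.0693, 0.0783]
tool_rot: [[0.618, -0.786, -0.002], [-0.786, -0.618, 0.001], [-0.002, 0.001, -1.0]]
ft_force: [0.3, -0.0, 0.5]
grip_width: -0.0001
time_s: 11.2
position: [0.665, -0.0603, 0.0801]
tool_rot: [[0.618, -0.786, 0.001], [-0.786, -0.618, -0.0], [0.001, -0.001, -1.0]]
ft_force: [-0.0, -0.2, -0.5]
grip_width: 0.0002
time_s: 11.6
position: [0.659, -0.0529, 0.0795]
tool_rot: [[0.618, -0.786, 0.0], [-0.786, -0.618, 0.0], [-0.0, -0.0, -1.0]]
ft_force: [0.5, -1.1, 1.3]
grip_width: 0.0003
```

```bash
python3 -m crank '[0,0,0,-0.0012,0.0016,0,0,0,0,0,-0.0012,0.0016,0,0,0,0,0,-0.0012,0.0016,0,0,0,0,0,0,0,0,0]'
python3 -m crank '[0,0,0,-0.0012,0.0016,0,0,0,0,0,-0.0012,0.0016,0,0,0,0,0,0,0,0,0]'
python3 -m crank '[0,0,0,-0.0012,0.0016,0,0,0,0,0,-0.0012,0.0016,0,0,0,0,0,0,0,0,0]'
python3 -m crank '[0,0,0,-0.0012,0.0016,0,0,0,0,0,0,0,0,0]'
python3 -m crank '[0,0,0,-0.0012,0.0016,0,0,0,0,0,0,0,0,0]'
```

```text
time_s: 12.0
position: [0.6579, -0.0516, 0.0797]
tool_rot: [[0.617, -0.787, 0.007], [-0.787, -0.617, -0.006], [0.009, -0.002, -1.0]]
ft_force: [11.7, -15.2, -4.0]
grip_width: 0.0001
time_s: 12.3
position: [0.6577, -0.0513, 0.08]
tool_rot: [[0.616, -0.788, 0.013], [-0.788, -0.616, -0.01], [0.016, -0.003, -1.0]]
ft_force: [22.1, -26.5, -9.4]
grip_width: -0.0003
time_s: 12.6
position: [0.6575, -0.051, 0.0803]
tool_rot: [[0.615, -0.788, 0.018], [-0.788, -0.615, -0.015], [0.023, -0.005, -1.0]]
ft_force: [30.8, -37.6, -15.5]
grip_width: -0.0
time_s: 12.8
position: [0.6574, -0.0509, 0.0804]
tool_rot: [[0.614, -0.789, 0.021], [-0.789, -0.615, -0.018], [0.027, -0.006, -1.0]]
ft_force: [34.4, -43.7, -18.9]
grip_width: 0.0001
time_s: 13.0
position: [0.6573, -0.0507, 0.0805]
tool_rot: [[0.614, -0.789, 0.024], [-0.789, -0.614, -0.02], [0.031, -0.007, -1.0]]
ft_force: [39.5, -49.2, -21.5]
grip_width: -0.0003
```

```bash
python3 -m crank '[0,0,0,0.005,-0.0064,0,0,0,0,0,0.005,-0.0064,0,0,0,0,0,0.005,-0.0064,0,0,0,0,0,0,0,0.03,0,0,0,0,0,0,0.03,0,0,0,0,0,0,0.03,0,0,0,0,0,0,0.03,0,0,0,0,0,0,0,0,0,0,0,0,0,0,0]'
python3 - <<'E'
from h import *
o=observe();print(o["position"],o["tool_rot"][0])
w=get_image("wrist");p=np.load("p.npy")
P=proj(w,S(p,[[0,-.125,.084],[0,-.135,.084],[0,-.072,.058],[0,-.06,.058]]));print(P.round())
c=P[2];print(crop(w,(P[1][0]-40,min(P[1][1],300)),260,200,3,"w4",P))
for a in range(-85,-65,5):print(a,proj(w,S(p,[[.09*np.cos(np.radians(a)),.09*np.sin(np.radians(a)),.09]])).round())
E
```

```text
time_s: 13.9
position: [0.663, -0.0574, 0.199]
tool_rot: [[0.618, -0.786, -0.001], [-0.786, -0.618, 0.001], [-0.001, 0.0, -1.0]]
ft_force: [-0.4, 0.6, -0.8]
grip_width: -0.0001
[ 0.66299974 -0.05741121  0.19903931] [ 0.61824172 -0.78598748 -0.00092396]
[[247. 209.]
 [260. 209.]
 [188. 201.]
 [174. 201.]]
(90, 109)
-85 [[200. 201.]]
-80 [[198. 191.]]
-75 [[195. 181.]]
-70 [[191. 171.]]
```

View pics/w4.png

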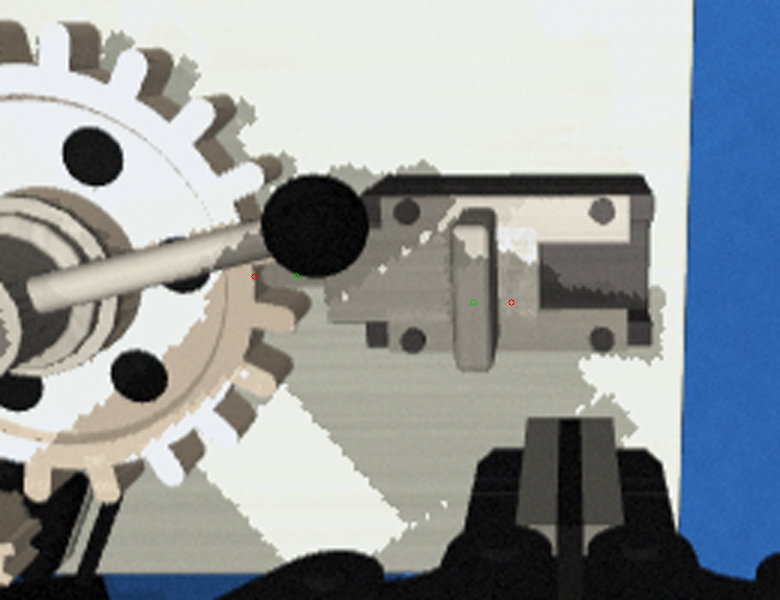

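The plate top centre sits exactly on the predicted home position at crop (473, 302), so the lock is home. The lever is at about −76.5° in stand axes. Next I'll push the lever clockwise.

```bash
python3 -m crank '[0,0,0.058,-0.0079,0.0255,0,0,0,0,0.058,-0.0079,0.0255,0,0,0,0,0.058,-0.0079,0.0255,0,0,0,0,0.058,-0.0079,0.0255,0,0,0,0,0,0,0,0,0,0,0,0,0,0,-0.03,0,0,0,0,0,0,-0.03,0,0,0,0,0,0,-0.03,0,0,0,0,0,0,-0.02,0,0,0,0,0,0,0,0]'
python3 - <<'E'
# arc rows about the axis from start angle of TCP
from h import *
p=np.load("p.npy");o=observe()["position"];d=o[:2]-p[:2];r=np.hypot(*d);a=np.arctan2(d[1],d[0]);print(o,r,np.degrees(a))
for i in range(20):
    b=a-.1*i;print(i,np.round(r*np.array([np.cos(b-.1)-np.cos(b),np.sin(b-.1)-np.sin(b)]),4))
E
```

```text
time_s: 14.95
position: [0.63, 0.0436, 0.0853]
tool_rot: [[0.781, -0.624, -0.008], [-0.624, -0.781, 0.001], [-0.007, 0.004, -1.0]]
ft_force: [-0.1, 0.1, 0.8]
grip_width: 0.0003
[0.62995316 0.04360484 0.08528736] 0.062235139943550996 -15.628501074191743
0 [-0.002  -0.0059]
1 [-0.0026 -0.0057]
2 [-0.0031 -0.0054]
3 [-0.0036 -0.0051]
4 [-0.0041 -0.0047]
5 [-0.0046 -0.0042]
6 [-0.005  -0.0038]
7 [-0.0053 -0.0032]
8 [-0.0056 -0.0027]
9 [-0.0058 -0.0021]
10 [-0.006  -0.0015]
11 [-0.0062 -0.0009]
12 [-0.0062 -0.0003]
13 [-0.0062  0.0003]
14 [-0.0061  0.0009]
15 [-0.006   0.0016]
16 [-0.0058  0.0021]
17 [-0.0056  0.0027]
18 [-0.0053  0.0033]
19 [-0.0049  0.0038]
```

```bash
python3 -m crank '[0,0,-0.1,-0.002,-0.0059,0,0,0,0,-0.1,-0.0026,-0.0057,0,0,0,0,-0.1,-0.0031,-0.0054,0,0,0,0,-0.1,-0.0036,-0.0051,0,0,0,0,-0.1,-0.0041,-0.0047,0,0,0,0,-0.1,-0.0046,-0.0042,0,0]'
python3 -m crank '[0,0,-0.1,-0.005,-0.0038,0,0,0,0,-0.1,-0.0053,-0.0032,0,0,0,0,-0.1,-0.0056,-0.0027,0,0,0,0,-0.1,-0.0058,-0.0021,0,0]'
python3 -m crank '[0,0,-0.1,-0.006,-0.0015,0,0,0,0,-0.1,-0.0062,-0.0009,0,0]'
python3 -m crank '[0,0,-0.1,-0.0062,-0.0003,0,0]'
```

```text
time_s: 15.55
position: [0.6129, 0.0127, 0.0899]
tool_rot: [[0.289, -0.957, 0.003], [-0.957, -0.289, 0.0], [0.0, -0.003, -1.0]]
ft_force: [5.6, 1.9, -3.9]
grip_width: -0.0002
time_s: 15.95
position: [0.5917, 0.0001, 0.0903]
tool_rot: [[-0.107, -0.994, 0.005], [-0.994, 0.107, -0.001], [0.001, -0.005, -1.0]]
ft_force: [6.4, -2.5, -3.3]
grip_width: 0.0003
time_s: 16.15
position: [0.5797, -0.0027, 0.0904]
tool_rot: [[-0.302, -0.953, 0.005], [-0.953, 0.302, -0.002], [0.0, -0.006, -1.0]]
ft_force: [6.5, -5.0, -2.8]
grip_width: 0.0
time_s: 16.25
position: [0.5735, -0.0032, 0.0905]
tool_rot: [[-0.396, -0.918, 0.005], [-0.918, 0.396, -0.002], [0.0, -0.006, -1.0]]
ft_force: [6.2, -5.8, -1.7]
grip_width: -0.0001
```

```bash
python3 -m crank '[0,0,-0.1,-0.0062,0.0003,0,0]'
python3 -m crank '[0,0,-0.1,-0.0061,0.0009,0,0]'
python3 -m crank '[0,0,-0.1,-0.006,0.0016,0,0]'
python3 -m crank '[0,0,-0.05,-0.0029,0.001,0,0,0,0,0,0,0,0,0]'|grep -E 'pos|force'
```

```text
time_s: 16.35
position: [0.5673, -0.003, 0.0906]
tool_rot: [[-0.486, -0.874, 0.005], [-0.874, 0.486, -0.003], [-0.0, -0.006, -1.0]]
ft_force: [6.4, -7.2, -0.6]
grip_width: 0.0
time_s: 16.45
position: [0.5612, -0.0023, 0.0907]
tool_rot: [[-0.571, -0.821, 0.005], [-0.821, 0.571, -0.003], [-0.001, -0.006, -1.0]]
ft_force: [6.1, -7.3, -1.6]
grip_width: 0.0001
time_s: 16.55
position: [0.5552, -0.0008, 0.0907]
tool_rot: [[-0.65, -0.76, 0.005], [-0.76, 0.65, -0.003], [-0.001, -0.006, -1.0]]
ft_force: [4.6, -8.6, -0.2]
grip_width: 0.0001
position: [0.5518, 0.0005, 0.0907]
ft_force: [3.5, -5.3, 0.7]
```

```bash
python3 -m crank '[0,0,-0.1,-0.0058,0.0021,0,0]'|grep -E 'pos|force'
python3 -m crank '[0,0,-0.05,-0.0029,0.0013,0,0]'|grep -E 'pos|force'
python3 -m crank '[0,0,-0.05,-0.0028,0.0014,0,0]'|grep -E 'pos|force'
python3 -m crank '[0,0,-0.05,-0.0027,0.0016,0,0]'|grep -E 'pos|force|\[\['
```

```text
position: [0.5468, 0.0022, 0.0907]
ft_force: [3.0, -8.5, 1.1]
position: [0.5433, 0.0037, 0.0907]
ft_force: [4.0, -8.7, 1.6]
position: [0.5405, 0.0051, 0.0907]
ft_force: [2.1, -8.4, 0.8]
position: [0.5378, 0.0066, 0.0907]
tool_rot: [[-0.844, -0.536, 0.004], [-0.536, 0.844, -0.003], [-0.002, -0.005, -1.0]]
ft_force: [1.5, -8.3, 1.0]
```

```bash
for i in 1; do python3 -m crank '[0,0,0,-0.0022,0.0021,0,0]'|grep -E 'pos|force'
python3 -m crank '[0,0,0,-0.0021,0.0022,0,0]'|grep -E 'pos|force'
python3 -m crank '[0,0,0,-0.002,0.0023,0,0]'|grep -E 'pos|force'
python3 -m crank '[0,0,0,-0.0019,0.0024,0,0]'|grep -E 'pos|force'; done; python3 -c "
from rig import *;print(observe()['q'])"
```

```text
position: [0.5355, 0.0087, 0.0907]
ft_force: [0.9, -8.9, 1.4]
position: [0.5344, 0.0101, 0.091]
ft_force: [8.6, -19.3, -2.4]
position: [0.5341, 0.0107, 0.0913]
ft_force: [14.4, -29.2, -7.8]
position: [0.5338, 0.0114, 0.0915]
ft_force: [20.0, -39.1, -11.5]
[-11.24800344  29.38100146  90.29159442  -0.61063857  59.38614507
 136.48689129]
```

```bash
python3 -m crank '[0,0,0,-0.0006,0.0008,0,0,0,0,0,0,0,0,0,0,0,0,0,0,0,0]'|grep -E 'pos|force'
python3 -m crank '[0,0,0,0.005,-0.006,0,0,0,0,0,0.005,-0.006,0,0,0,0,0,0.004,-0.005,0,0,0,0,0,0,0,0.03,0,0,0,0,0,0,0.03,0,0,0,0,0,0,0.03,0,0,0,0,0,0,0,0]'|grep -E 'pos|force'
python3 - <<'E'
from h import *
t=get_image("side");cv2.imwrite("pics/s5.png",cv2.resize(t["frame"][160:330,200:400,::-1],None,fx=4,fy=3.5))
p=np.load("p.npy")
for a in(-170,-175,-180,-185,-190):print(a,(proj(t,S(p,[[.09*np.cos(np.radians(a)),.09*np.sin(np.radians(a)),.09]]))-[200,160])*[4,3.5])
print((proj(t,S(p,[[-.02,-.125,.084],[.02,-.125,.084]]))-[200,160])*[4,3.5])
E
```

```text
position: [0.5339, 0.0112, 0.0915]
ft_force: [17.5, -35.6, -10.3]
position: [0.5429, 0.0014, 0.1833]
ft_force: [0.6, -0.1, -0.3]
-170 [[555.13950577 188.82239223]]
-175 [[558.82510096 199.58847408]]
-180 [[561.00779768 210.59422117]]
-185 [[561.6390137  221.76033785]]
-190 [[560.68078476 233.00282033]]
[[396.53587307  60.73771184]
 [314.75890672  61.12544096]]
```

View pics/s5.png

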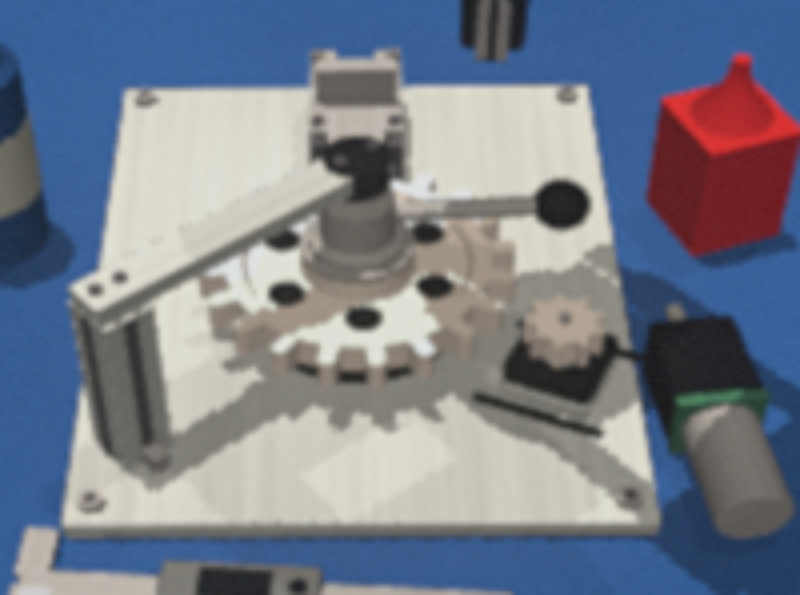

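The lever is at about −177°, so it turned about 1.75 rad and came up solid at 44 N with the lock still home. I'll go back to the thumb plate, pinch it and pull it out.

```bash
python3 -m crank '[0,0,0.1192,0.00744,-0.00282,0,40,0,0,0.1192,0.00744,-0.00282,0,40,0,0,0.1192,0.00744,-0.00282,0,40,0,0,0.1192,0.00744,-0.00282,0,40,0,0,0.1192,0.00744,-0.00282,0,40,0,0,0.1192,0.00744,-0.00282,0,40,0,0,0.1192,0.00744,-0.00282,0,40,0,0,0.1192,0.00744,-0.00282,0,40,0,0,0.1192,0.00744,-0.00282,0,40,0,0,0.1192,0.00744,-0.00282,0,40,0,0,0.1192,0.00744,-0.00282,0,40,0,0,0.1192,0.00744,-0.00282,0,40,0,0,0.1192,0.00744,-0.00282,0,40,0,0,0.1192,0.00744,-0.00282,0,40,0,0,0,0,0,0,40,0,0,0,0,0,0,40,0,0,0,0,0,0,40]'
```

```text
time_s: 20.3
position: [0.6452, -0.0378, 0.1789]
tool_rot: [[0.617, -0.787, -0.001], [-0.787, -0.617, 0.0], [-0.001, 0.001, -1.0]]
ft_force: [0.5, 0.1, -0.5]
grip_width: 0.034
```

```bash
python3 -m crank '[0,0,0,0.0015,0,-0.03,40,0,0,0,0,0,-0.03,40,0,0,0,0,0,-0.026,40,0,0,0,0,0,-0.015,40,0,0,0,0,0,0,40,0,0,0,0,0,0,0,0,0,0,0,0,0,0,0,0,0,0,0,0,0,0,0,0,0,0,0,0,0,0,0,0,0,0,0]' 50
python3 -m crank '[0,0,0,0.0015,-0.00192,0,0,0,0,0,0.0015,-0.00192,0,0,0,0,0,0.0015,-0.00192,0,0,0,0,0,0.0015,-0.00192,0,0,0,0,0,0.0015,-0.00192,0,0,0,0,0,0.0015,-0.00192,0,0,0,0,0,0.0015,-0.00192,0,0,0,0,0,0.0015,-0.00192,0,0,0,0,0,0.0015,-0.00192,0,0,0,0,0,0.0015,-0.00192,0,0,0,0,0,0,0,0,0]'
python3 -m crank '[0,0,0,0.0012,-0.0016,0,0,0,0,0,0,0,0,0]'
python3 -m crank '[0,0,0,0.0012,-0.0016,0,0,0,0,0,0,0,0,0]'
```

```text
time_s: 21.3
position: [0.6476, -0.038, 0.0796]
tool_rot: [[0.618, -0.786, 0.002], [-0.786, -0.618, -0.0], [0.001, -0.001, -1.0]]
ft_force: [-1.9, 1.9, 7.0]
grip_width: 0.0085
time_s: 22.4
position: [0.6625, -0.0568, 0.0796]
tool_rot: [[0.618, -0.786, 0.001], [-0.786, -0.618, 0.001], [0.0, -0.001, -1.0]]
ft_force: [-2.5, 3.0, 6.3]
grip_width: 0.0087
time_s: 22.6
position: [0.6626, -0.057, 0.0796]
tool_rot: [[0.619, -0.786, -0.002], [-0.786, -0.619, 0.003], [-0.003, -0.001, -1.0]]
ft_force: [-8.5, 8.3, 10.1]
grip_width: 0.0088
time_s: 22.8
position: [0.6627, -0.0571, 0.0795]
tool_rot: [[0.619, -0.785, -0.005], [-0.785, -0.619, 0.005], [-0.007, 0.0, -1.0]]
ft_force: [-13.4, 14.6, 12.0]
grip_width: 0.0088
```

```bash
python3 -m crank '[0,0,0,0.0012,-0.0016,0,0,0,0,0,0,0,0,0,0,0,0,-0.002,0.0026,0,0,0,0,0,0,0,0,35,0,0,0,0,0,0,35,0,0,0,0,0,0,35,0,0,0,0,0,0,35,0,0,0,0,0,0.03,35,0,0,0,0,0,0.03,35,0,0,0,0,0,0.03,35,0,0,0,0,0,0.03,35,0,0,0,0,0,0,35,0,0,0,0,0,0,35]'
python3 - <<'E'
from h import *
w=get_image("wrist");p=np.load("p.npy")
P=proj(w,S(p,[[0,-.150,.084],[0,-.140,.084],[0,-.072,.058],[0,-.06,.058]]));print(P.round())
print(crop(w,(220,200),260,200,3,"w6",P))
E
```

```text
time_s: 24.1
position: [0.6638, -0.0596, 0.1983]
tool_rot: [[0.618, -0.786, 0.0], [-0.786, -0.618, -0.0], [0.0, -0.0, -1.0]]
ft_force: [0.7, -0.6, -0.9]
grip_width: 0.0296
[[276. 209.]
 [263. 209.]
 [185. 200.]
 [171. 200.]]
(90, 100)
```

View pics/w6.png

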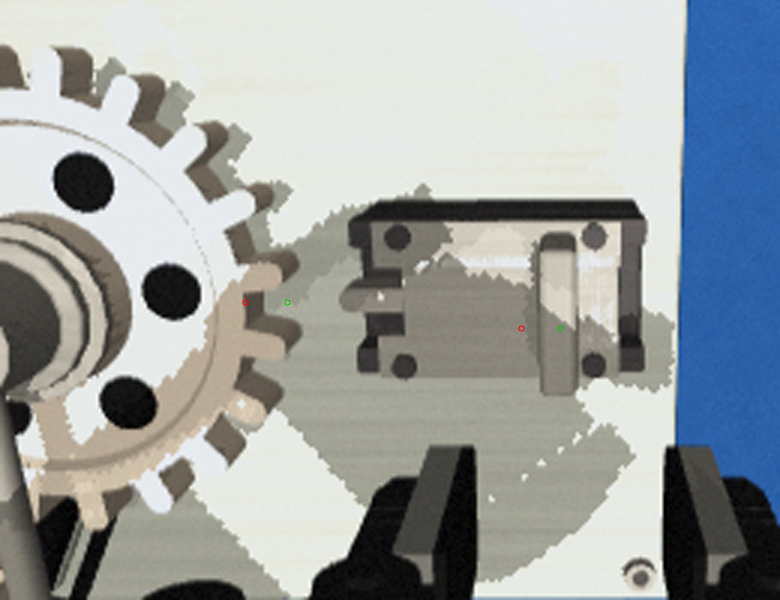

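```bash
python3 -c "
from rig import *
print(close_job())"
```

```text
the job is handed in; nothing more can be done
None
```

The clamp nut is tightened to its stop and the lock is back out. The job was handed in at about 24 s of the 72 s limit.

1. **Lock in:** The first push stopped on the middle of a tooth. I backed the lock off a little and nudged the lever clockwise by about half a tooth pitch. The second push took the lock fully home. The wrist picture put the thumb plate right on its predicted home position, and it held solid at about 65 N.
2. **Lever:** I swung it about 1.75 rad clockwise against the held gear, at about 8 N of drag. It then came up solid at about 44 N.
3. **Lock out:** I pinched the plate and pulled it about 24.5 mm, until it was solid at its back stop. The last picture shows the plate at its 150 mm back position, the nose clear of the teeth and the gripper clear of everything.

- **Lever reading:** The lever's start value can't be read directly. That it reached 2.1 rests on the abrupt solid stop; the 1.75 rad swing fits the possible start range.
- **Gear turning free:** I judged this from the clear gap at the nose and did not test it by turning the gear.
- **Things round the stand:** I made no contact with them, but I did not measure their positions again at the end.

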